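Swing the fan over the sauce dish to its click stop and start it

ROBOT

A 7-joint arm with a two-finger parallel gripper is mounted at the origin on the work surface. World frame = base frame: x ahead of the robot, y to its left, z up, the work surface at z = 0. Lengths are in m, angles in degrees, forces in N, time in s.
With the tool pointing down it reaches from about 0.425 to 0.875 m from the base axis. Payload 8.4 kg.
Tool frame: the origin (TCP) lies between the finger pads; the fingertips stand 17 mm ahead of it and the grasp point (between the pads) lies 2 mm behind it (robot.tcp_to_tips is the distance from the TCP to the fingertips, in m); z points along the fingers, y is the line along which they close (so a half turn about z gives the same grasp; the last joint's range is limited). The gripper opens to 85 mm and grips with 20 to 120 N. Pads are 22 mm wide; open, the fingers measure 114 mm over their backs; the gripper's body (76 mm by 85 mm) begins 54 mm behind the grasp point. The pads swing forward as they close: fully open they stand 13 mm farther back than shut.
Start: joints at [-77.189, 19.091, 2.286, 83.961, -0.768, 76.965, -3.352], TCP at [0.206, 0.616, 0.248] pointing down, gripper open.
Joint ranges: [-147.57, 147.57], [-21.85, 119.76], [-74.77, 79.35], [14.55, 137.4], [-85.83, 265.84], [4.83, 119.75], [-152.11, 152.11]. Speed limits (degrees/s): [127.2, 127.2, 159.86, 159.86, 180, 180, 180].

INTERFACE

Orientations are given as a 3x3 rotation matrix whose columns are the frame's x, y, z axes.
In Python, from station import robot, optics gives the robot as it stands.
- The arm moves only by the shell command python3 -m inch 'ROWS'. ROWS is JSON, a list of rows, each an object with "slide": the shift along the tool's x, y, z in mm, a list of three; "roll": the turn about the tool's z in degrees; "hand": the finger opening in mm, from 0 to 85.4. A call has 1 to 20 rows; each row shifts and turns the commanded pose from where the row before left it, along the tool's axes as they then stand; what a row does not reach is not made up. A row lasts 1/10 s, in which the tool goes at most 50 mm and 8.59 degrees, less where a joint would pass 70% of its speed; a pose out of reach is approached as far as the arm can. A call with a gripper value outside its range is refused whole. The fingers move at their own pace and stop on an object; the grip force is fixed at half the most. Time passes only in rows, so rows that do not move let the fingers close. It gives the time, the measured TCP pose, the force, the opening and the grip force at its end, in the units of the state.
- robot.get_obs(): the state, without advancing time (a new reading comes with each control period).
- optics.camera(name): name is "scene" or "top" or "wrist"; returns a dict with "frame" (480x640x3 uint8, blue, green, red), "range_z" (480x640 float32, m along the optical axis (not along the pixel's ray), 0 where there is no reading), "vertical_fov" (degrees; the focal length in pixels is half the picture's height over the tangent of half this angle, whatever the lens; pixels are square), "cx", "cy" (the principal point, pixels), "world_from_camera" (4x4, takes a point from camera to world coordinates); the wrist camera has in their place "T_tool_cam" (4x4, takes a point from camera to tool coordinates, whose origin is the TCP and whose axes are the flange's). Camera axes: x right, y up, looking along -z (the intrinsics and any distortion apply to the point x, -y, -z); pixel columns grow to the right and rows downward; lengths in m; the calibration is good to about 2 mm. A picture is of the moment at which its call begins: read the wrist's pose just before it.
- robot.sign_off(): hands the job in; it is judged then, once.
The state is a dict: "time_s": time; "joints": joint angles; "joint_vel": joint speeds; "effort": joint torques, N m; "eef_pos": TCP position; "tcp_rot": TCP orientation; "ft_force": force on the tool from outside, world axes, zero at the start; "ft_torque": the same for the moment, N m; "width": finger opening in m; "grasp_force": force on a finger pad.
Only numpy, scipy, OpenCV 4.12 (cv2) and the standard library are available. Lean on these libraries where they do the work, as an engineer would, in place of code of your own. Each camera call takes 0.05 s, during which the arm holds its last target. There are 200 camera calls.

TASK

Swing the fan's arm round from the side until the fan is over the sauce dish and its click stop has caught, so that the arm cannot drift; you have to feel for the click, as it cannot be seen where it lies. Then press the button on the fan's base fully down to start the fan and let go. Do not knock over or push about the sauce dish, the jar, the cup or the spatula.

Things in the scene. Friction and masses are not known exactly. Their poses are not given: they have to be found in the camera images.
- fan_base: Foot of the battery fan, fixed to the shelf: white plastic slab 124 x 230 x 30 mm. Origin on the shelf below the arm's upright swing axis; z up, local -x is its front (roughly towards the robot); it reaches from y = -63 to +167 mm. On it: the arm's grey turntable disc (radius 60 mm, top at 54 mm) on the axis, the push button at local (0, +125 mm).
- pivot (a point): Point on the arm's upright swing axis, 30 mm above the shelf.
- fan_arm (a joint): Swing angle of the fan's arm, rad, -1.0 to 1.45. At 0 the arm points to the base's local -x; growing values swing it counter-clockwise seen from above (towards the base's -y). Starts between 0.75 and 1.25. Friction keeps it where it is left; about 1 N at the post swings it. Its one click stop, hidden in the turntable, lies at a new unreadable angle from -0.30 to +0.30 each time.
- post_top (a point): Top centre of the upright round aluminium post (diameter 14 mm, 40 mm tall) on the fan's motor: push or hold the arm here. On the fan head's axis, 175 mm from the swing axis, 225 mm above the shelf. The motor's flat top below it is at 185 mm (radius 24), the wire guard at 130 to 162 mm (radius 50), the arm tube's axis at 166 mm, the pivot column's top at 175 mm.
- click_pin (a joint): Height (m) of the 9 mm steel pin on the turntable, 45 mm from the axis on the side away from the arm: about 0.003 while the click stop is out, 0 when caught. Pushed slowly, the arm is drawn into the stop within about 0.08 rad of it, centres itself, then resists: about 12 N at the post pushes it out again either way, and it then runs free.
- fan_button (a joint): Travel of the push button in m: 0 up, 0.006 fully down; a spring brings it back. It starts to move at 1.5 N and is fully down at 5 N.
- fan_button_top (a point): Centre of the top of the round push button (radius 14 mm) on the fan's base, 48 mm above the shelf when up; it is pressed straight down.
- sauce_dish: White ceramic sauce dish, diameter 90 mm, 30 mm tall, 0.15 kg, loose. Origin at the centre of its underside. It stands in front of the fan's base, about 175 mm from the swing axis.
- jar: Clear plastic jar with a white clip-on lid, radius 44 mm, 167 mm tall, 0.35 kg, loose; origin at the centre of its underside. It stands beyond the dish; an arm swung too far (below about -0.4) can hit it.
- cup: Aluminium cup, diameter 72 mm, 85 mm tall, loose; origin at the centre of its underside.
- spatula: Wooden spatula 240 mm long lying along its x axis, loose; lower than the fan's guard, so the fan swings over it.
There are look-alikes about, which are no part of the job. There is more than one size of the sauce_dish; the job needs the larger. There is more than one size of the cup; the job needs the larger.

How it is judged (in metres and radians):
On the way, in this order (a step that is already met when the one before it is completed fails the run):
1. the fan is over the dish and its click stop has caught (value of joint click_pin below 0.001 m and horizontal distance between post_top and sauce_dish below 0.085 m), for 0.2 s.
2. the button is pressed fully down with the click stop caught (value of joint fan_button above 0.0048 m and value of joint click_pin below 0.001 m), for 0.1 s.
At the end, for the whole second after the job is handed in: Click stop caught (pin down within 1 mm), arm at rest, fan axis within 85 mm of the dish centre; button up again (within 1.5 mm); dish upright and within 15 mm of its start, jar and cup upright and within 20 mm, spatula within 30 mm (all of step 1 and velocity of joint fan_arm between -0.05 and 0.05 rad/s and value of joint fan_button below 0.0015 m and distance of sauce_dish from where it was at the start of the episode below 0.015 m and angle between each of sauce_dish, jar, cup's own z axis and vertical below 0.15 rad and distance of each of jar, cup from where it was at the start of the episode below 0.02 m and distance of spatula from where it was at the start of the episode below 0.03 m); the robot touches nothing.
It fails at once if the sauce dish is pushed more than 15 mm or tipped (distance of sauce_dish from where it was at the start of the episode above 0.015 m or angle between sauce_dish's own z axis and vertical above 0.3 rad).
It fails at once if the jar, cup or spatula is pushed about or knocked over (distance of any of jar, cup from where it was at the start of the episode above 0.02 m or angle between any of jar, cup's own z axis and vertical above 0.3 rad or distance of spatula from where it was at the start of the episode above 0.03 m).
It also fails if it takes over 72 s, if anything falls off the work surface, if the arm or the gripper's body presses on something with over 40 N, if the wrist force passes 120 N, or if a joint passes its speed limit or range.

## Working session

There is one attempt and no reset: what is moved stays moved. The work goes in short steps, Python scripts to look and compute and a shell command to move; the robot and the scene stay as the last step left them, time stands still between calls to the robot, and variables do not carry over. Pictures are saved under pics/ and viewed, at most 10 in all, crops included, and the job is handed in when it is done.

```bash
mkdir -p pics; ls; cat > h.py <<'E'
import numpy as np,cv2
from station import robot,optics
def pts(c):
    d=c["range_z"];h,w=d.shape;f=h/2/np.tan(np.radians(c["vertical_fov"])/2)
    u,v=np.meshgrid(np.arange(w),np.arange(h))
    p=np.stack([(u-c["cx"])/f*d,-(v-c["cy"])/f*d,-d,np.ones_like(d)],-1)
    return p@c["world_from_camera"].T
E
python3 - <<'E'
from h import *
o=robot.get_obs();print(o["time_s"],o["eef_pos"],o["tcp_rot"],o["ft_force"],o["width"])
for n in("scene","top"):
    c=optics.camera(n);print(n,{k:v for k,v in c.items() if k not in("frame","range_z")})
    cv2.imwrite(f"pics/{n}0.png",c["frame"]);np.save(f"{n}0.npy",pts(c)[...,:3]*(c["range_z"]>0)[...,None])
E
```

```text
pics
0.0 [0.20605612 0.61602541 0.24740613] [[-9.48350725e-01  3.17223423e-01 -4.49373006e-04]
 [ 3.17223733e-01  9.48349410e-01 -1.58089210e-03]
 [-7.53333795e-05 -1.64179196e-03 -9.99998649e-01]] [-0.4150045   0.04251281  0.31385849] 0.08576822775887182
scene {'vertical_fov': 54.861916011992285, 'cx': 313.1338971231228, 'cy': 233.84320174290227, 'world_from_camera': array([[-1.96374122e-01, -5.58351416e-01,  8.06027853e-01,
         1.29919802e+00],
       [ 9.80528227e-01, -1.12883688e-01,  1.60691225e-01,
         1.22187527e-01],
       [ 1.26522423e-03,  8.21888660e-01,  5.69646759e-01,
         6.99782808e-01],
       [ 0.00000000e+00,  0.00000000e+00,  0.00000000e+00,
         1.00000000e+00]])}
top {'vertical_fov': 44.22137932565853, 'cx': 316.71100907228396, 'cy': 238.91584463343688, 'world_from_camera': array([[ 0.00591278,  0.97576558, -0.21873858,  0.25651548],
       [-0.99996579,  0.00450428, -0.0069373 , -0.04317769],
       [-0.00578392,  0.21877212,  0.97575884,  1.35398765],
       [ 0.        ,  0.        ,  0.        ,  1.        ]])}
```

View pics/top0.png

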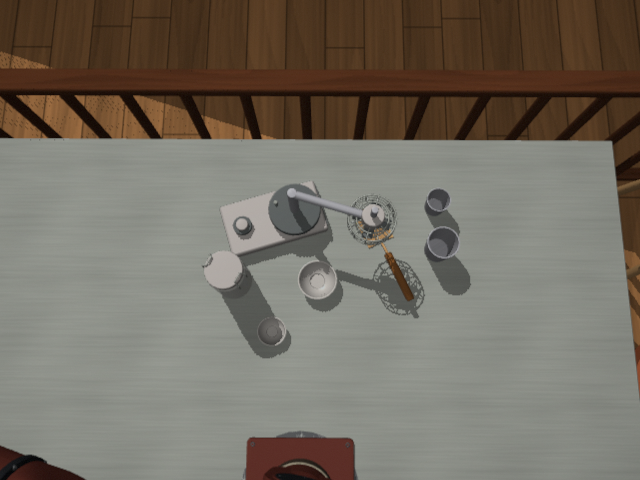

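View pics/scene0.png

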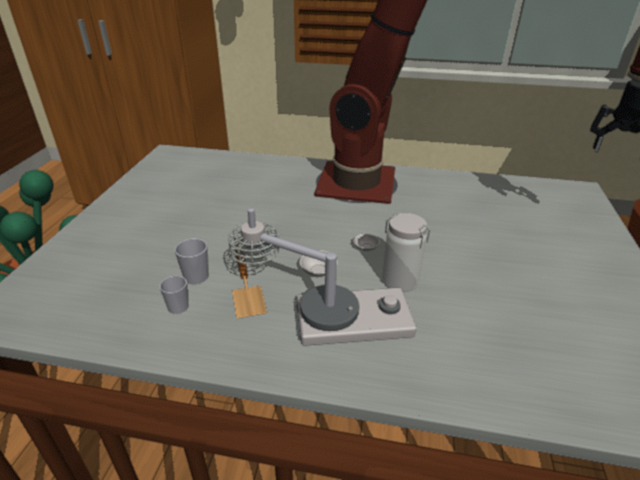

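Top view: fan base at (275,217), with the column top at (292,193), button at (243,226) and post at (374,210). Dish candidates are (317,280), the larger and nearer the base, and (271,331), smaller. Cup candidates are (442,243), larger, and (438,200), smaller. The jar is at (225,270) and the spatula at (395,270). I'll measure these and check them in one enlarged crop.

```bash
python3 - <<'E'
from h import *
P=np.load("top0.npy");im=cv2.imread("pics/top0.png")
cv2.imwrite("pics/crop.png",cv2.resize(im[170:360,190:470],None,fx=2.8,fy=2.8,interpolation=cv2.INTER_CUBIC))
print("table z",np.median(P[380:400,400:500,2]))
v,u=np.mgrid[:480,:640]
def blob(n,uv,r,z0,z1):
    m=((u-uv[0])**2+(v-uv[1])**2<r*r)&(P[...,2]>z0)&(P[...,2]<z1)
    q=P[m]; (c,R)=cv2.minEnclosingCircle(q[:,:2].astype(np.float32))
    print(n,m.sum(),"mean",q.mean(0).round(4),"circ",np.round(c,4),round(R,4),"zmax",q[:,2].max().round(4))
blob("dishL",(317,280),26,.02,.05);blob("dishS",(271,331),22,.012,.05)
blob("jar",(225,270),30,.15,.19);blob("cupL",(442,243),22,.07,.1);blob("cupS",(438,200),18,.05,.1)
blob("button",(243,226),14,.042,.06);blob("disc",(295,208),30,.048,.06)
blob("column",(292,193),8,.165,.19);blob("post",(375,210),10,.215,.24);blob("motor",(373,214),14,.178,.195)
m=(P[...,2]>.024)&(P[...,2]<.036)&(u>215)&(u<335)&(v>175)&(v<260)&((u-317)**2+(v-280)**2>26**2)&((u-225)**2+(v-270)**2>28**2)
r=cv2.minAreaRect(P[m][:,:2].astype(np.float32));print("base",r,cv2.boxPoints(r).round(3).tolist())
E
```

```text
table z 0.001428623691593689
dishL 508 mean [ 0.4634 -0.0351  0.0274] circ [ 0.4607 -0.035 ] 0.0446 zmax 0.0383
dishS 378 mean [0.3456 0.0682 0.019 ] circ [0.3449 0.0669] 0.0325 zmax 0.0317
jar 1223 mean [0.4586 0.1561 0.1644] circ [0.4594 0.1574] 0.0469 zmax 0.1745
cupL 264 mean [ 0.5397 -0.3147  0.0824] circ [ 0.5361 -0.3117] 0.0366 zmax 0.0971
cupS 180 mean [ 0.642  -0.3103  0.0624] circ [ 0.6392 -0.3101] 0.0289 zmax 0.0741
button 231 mean [0.5813 0.1372 0.0489] circ [0.5826 0.1374] 0.0217 zmax 0.0594
disc 1553 mean [0.6127 0.0209 0.0553] circ [0.6198 0.0179] 0.0607 zmax 0.06
column 120 mean [0.6174 0.0154 0.1752] circ [0.6183 0.0152] 0.015 zmax 0.1838
post 47 mean [ 0.5692 -0.1486  0.2249] circ [ 0.5698 -0.1495] 0.0075 zmax 0.2316
motor 356 mean [ 0.5673 -0.1484  0.1863] circ [ 0.5703 -0.148 ] 0.0249 zmax 0.1933
base ((0.6051449179649353, 0.066981740295887), (0.12621675431728363, 0.23232780396938324), 17.13038444519043) [[0.5109999775886536, 0.1589999943971634], [0.5789999961853027, -0.06300000101327896], [0.699999988079071, -0.02500000037252903], [0.6309999823570251, 0.19699999690055847]]
```

View pics/crop.png

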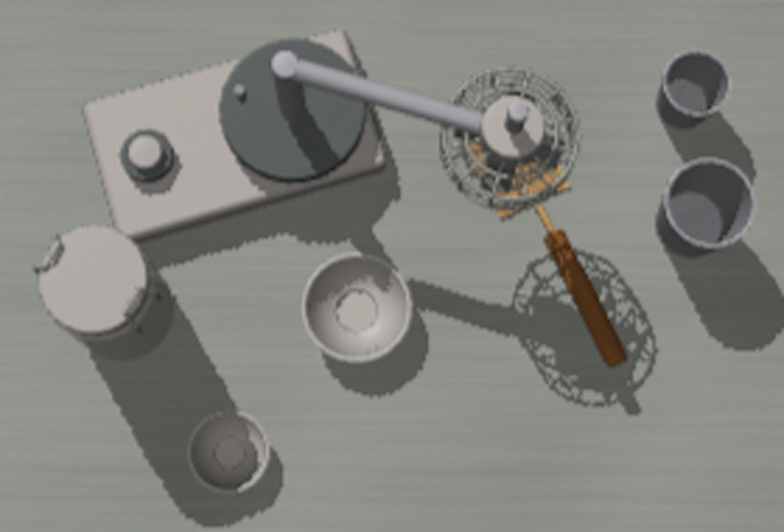

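The crop confirms it. The dish at (357,310) in the crop has r≈45 mm, stands 0.166 m from the axis and is the larger. The cup at (708,205) has r≈36 mm and is the larger. The fan axis is ≈(0.619,0.017), base yaw ≈17°, arm angle ≈0.98 rad and post ≈(0.5695,-0.149). All of these match the given sizes.

First I'll roll and rise, then travel to above the post with the fingers' closing line tangential to the swing.

```bash
python3 -m inch '[{"slide":[0,0,-5],"roll":8,"hand":40},{"slide":[0,0,-5],"roll":8,"hand":40},{"slide":[0,0,-5],"roll":8,"hand":40},{"slide":[0,0,-5],"roll":8,"hand":40},{"slide":[0,0,-5],"roll":8,"hand":40},{"slide":[0,0,-5],"roll":8,"hand":40},{"slide":[0,0,-5],"roll":8,"hand":40},{"slide":[0,0,-5],"roll":8,"hand":40},{"slide":[0,0,-5],"roll":8,"hand":40},{"slide":[0,0,0],"roll":8,"hand":40},{"slide":[0,0,0],"roll":8,"hand":40}]'
python3 -m inch '[{"slide":[-33,30,0],"roll":0,"hand":40},{"slide":[-33,30,0],"roll":0,"hand":40},{"slide":[-33,30,0],"roll":0,"hand":40},{"slide":[-33,30,0],"roll":0,"hand":40},{"slide":[-33,30,0],"roll":0,"hand":40},{"slide":[-33,30,0],"roll":0,"hand":40},{"slide":[-33,30,0],"roll":0,"hand":40},{"slide":[-33,30,0],"roll":0,"hand":40},{"slide":[-33,30,0],"roll":0,"hand":40},{"slide":[-33,30,0],"roll":0,"hand":40},{"slide":[-33,30,0],"roll":0,"hand":40},{"slide":[-33,30,0],"roll":0,"hand":40},{"slide":[-33,30,0],"roll":0,"hand":40},{"slide":[-33,30,0],"roll":0,"hand":40},{"slide":[-33,30,0],"roll":0,"hand":40},{"slide":[-33,30,0],"roll":0,"hand":40},{"slide":[-33,30,0],"roll":0,"hand":40},{"slide":[-33,30,0],"roll":0,"hand":40},{"slide":[0,0,0],"roll":0,"hand":40}]'
cat > w.py <<'E'
# where are we relative to target world xy
import sys
from h import *
o=robot.get_obs();R=np.array(o["tcp_rot"]);p=np.array(o["eef_pos"])
print("t",round(o["time_s"],2),"p",p.round(4),"yaw_y",np.degrees(np.arctan2(R[1,1],R[0,1])).round(1),"F",np.round(o["ft_force"],2),"w",round(o["width"],4),"j7",o["joints"][6].round(1))
if len(sys.argv)>2: print("slide",(R.T@np.append(np.array(sys.argv[1:3],float)-p[:2],0)*1000).round(1))
E
python3 w.py .5695 -.149
```

```text
time_s: 1.2
eef_pos: [0.2061, 0.6163, 0.293]
tcp_rot: [[0.289, 0.957, -0.0], [0.957, -0.289, -0.001], [-0.001, 0.0, -1.0]]
ft_force: [0.2, 0.5, 0.2]
width: 0.0401
grasp_force: 0.0
time_s: 3.1
eef_pos: [0.5556, -0.1129, 0.2925]
tcp_rot: [[0.291, 0.957, -0.001], [0.957, -0.291, -0.005], [-0.006, 0.0, -1.0]]
ft_force: [0.1, 0.9, -1.1]
width: 0.0401
grasp_force: 0.0
t 3.1 p [ 0.5556 -0.1129  0.2925] yaw_y -16.9 F [ 0.14  0.88 -1.1 ] w 0.0401 j7 0.2
slide [-30.5  23.8   0.2]
```

```bash
python3 -m inch '[{"slide":[-15,12,0],"roll":0,"hand":40},{"slide":[-15.5,12,0],"roll":0,"hand":40},{"slide":[0,0,0],"roll":0,"hand":40},{"slide":[0,0,0],"roll":0,"hand":40}]'
python3 - <<'E'
from h import *
c=optics.camera("wrist");cv2.imwrite("pics/w1.png",c["frame"]);print(c["T_tool_cam"].round(3))
E
python3 w.py .5695 -.149
```

```text
time_s: 3.5
eef_pos: [0.5693, -0.1424, 0.293]
tcp_rot: [[0.285, 0.959, -0.001], [0.959, -0.285, -0.0], [-0.0, -0.001, -1.0]]
ft_force: [0.6, -0.6, -0.3]
width: 0.0401
grasp_force: 0.0
[[ 0.001  0.957  0.289  0.074]
 [ 1.    -0.001 -0.     0.001]
 [-0.     0.289 -0.957 -0.125]
 [ 0.     0.     0.     1.   ]]
t 3.55 p [ 0.5694 -0.1418  0.2931] yaw_y -16.5 F [0.36 0.72 0.69] w 0.0398 j7 5.8
slide [-6.9  2.1 -0. ]
```

View pics/w1.png

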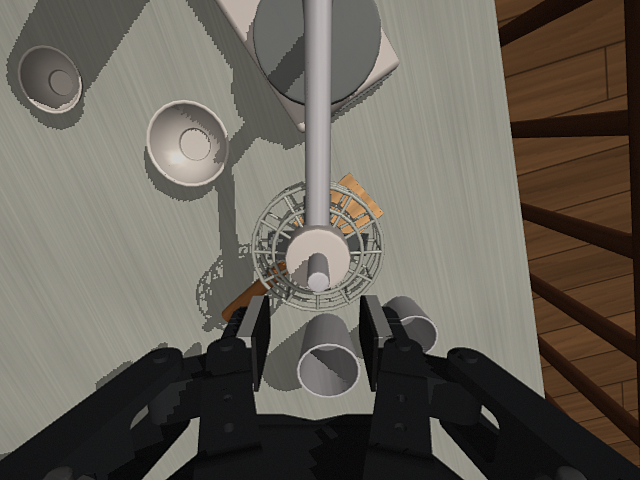

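The wrist view shows the post top at (318,280), midway between the fingers at columns 256 and 375. I'll correct by -7 mm along x and lower the fingers around the post.

```bash
python3 -m inch '[{"slide":[-7,0,10],"roll":0,"hand":40},{"slide":[0,0,20],"roll":0,"hand":40},{"slide":[0,0,20],"roll":0,"hand":40},{"slide":[0,0,18],"roll":0,"hand":40},{"slide":[0,0,10],"roll":0,"hand":40},{"slide":[0,0,0],"roll":0,"hand":40},{"slide":[0,0,0],"roll":0,"hand":40}]'
python3 w.py .5695 -.149
python3 - <<'E'
# arc step: chord in tool frame for tangential move with roll 3 deg at r=175: 
import numpy as np
for d in(1,2,3,4):print(d,2*175*np.sin(np.radians(d/2)),175*(1-np.cos(np.radians(d))))
E
```

```text
time_s: 4.25
eef_pos: [0.5678, -0.1492, 0.2158]
tcp_rot: [[0.284, 0.959, 0.0], [0.959, -0.284, -0.0], [0.0, 0.0, -1.0]]
ft_force: [0.9, -0.7, 0.6]
width: 0.0405
grasp_force: 0.0
t 4.25 p [ 0.5678 -0.1492  0.2158] yaw_y -16.5 F [ 0.94 -0.73  0.6 ] w 0.0405 j7 9.0
slide [0.7 1.6 0. ]
1 3.054287424430877 0.026653347631527824
2 6.108342253049229 0.10660527165824163
3 9.161931907755603 0.23983141794957918
4 12.214823845875339 0.4262912045307654
```

```bash
python3 -m inch '[{"slide":[0,-6,0],"roll":0,"hand":40},{"slide":[0,-5,0],"roll":0,"hand":40},{"slide":[0.1,-4,0],"roll":2,"hand":40},{"slide":[0.1,-6.1,0],"roll":2,"hand":40},{"slide":[0.17,-7.6,0],"roll":2.5,"hand":40},{"slide":[0.17,-7.6,0],"roll":2.5,"hand":40},{"slide":[0.17,-7.6,0],"roll":2.5,"hand":40},{"slide":[0.17,-7.6,0],"roll":2.5,"hand":40},{"slide":[0.17,-7.6,0],"roll":2.5,"hand":40},{"slide":[0.17,-7.6,0],"roll":2.5,"hand":40},{"slide":[0.17,-7.6,0],"roll":2.5,"hand":40},{"slide":[0.17,-7.6,0],"roll":2.5,"hand":40},{"slide":[0.17,-7.6,0],"roll":2.5,"hand":40},{"slide":[0.1,-6.1,0],"roll":2,"hand":40},{"slide":[0.1,-4,0],"roll":1.3,"hand":40},{"slide":[0,0,0],"roll":0,"hand":40},{"slide":[0,0,0],"roll":0,"hand":40}]'
cat > a.py <<'E'
from h import *
c=optics.camera("wrist");cv2.imwrite("pics/wl.png",c["frame"])
o=robot.get_obs();R=np.array(o["tcp_rot"]);p=np.array(o["eef_pos"])
d=c["range_z"];h,w=d.shape;f=h/2/np.tan(np.radians(c["vertical_fov"])/2)
u,v=np.meshgrid(np.arange(w),np.arange(h))
P=np.stack([(u-c["cx"])/f*d,-(v-c["cy"])/f*d,-d,np.ones_like(d)],-1)@c["T_tool_cam"].T
T=P[...,:3];W=T@R.T+p
m=(d>0)&(abs(T[...,0])<.013)&(abs(T[...,1])<.0195)&(W[...,2]>.2215)&(W[...,2]<.229)
q=T[m]*1000;wm=W[m].mean(0)
print("post px",m.sum(),"tool xy mm",q[:,:2].mean(0).round(1),"world",wm.round(4),"swing",np.radians(np.degrees(np.arctan2(wm[1]-.017,wm[0]-.619))%360-197).round(3))
a=np.degrees(np.arctan2(p[1]-.017,p[0]-.619))%360
print("t",round(o["time_s"],2),"tcp",p.round(4),"tcp ang",np.radians(a-197).round(3),"r",np.hypot(p[0]-.619,p[1]-.017).round(4),"tool F",(R.T@o["ft_force"]).round(2),"j7",o["joints"][6].round(1))
E
python3 a.py
```

```text
time_s: 5.95
eef_pos: [0.4826, -0.0998, 0.2155]
tcp_rot: [[0.722, 0.692, 0.001], [0.692, -0.722, 0.001], [0.001, -0.0, -1.0]]
ft_force: [0.7, -0.6, 0.3]
width: 0.0399
grasp_force: 0.0
post px 948 tool xy mm [ 7.4 11.8] world [ 0.4961 -0.1034  0.2244] swing 0.479
t 6.0 tcp [ 0.4826 -0.1     0.2154] tcp ang 0.413 r 0.1797 tool F [0.02 0.22 0.25] j7 -38.4
```

```bash
python3 -m inch '[{"slide":[2,-2,0],"roll":0.6,"hand":40},{"slide":[2,-2,0],"roll":0.6,"hand":40},{"slide":[0,-2,0],"roll":0.6,"hand":40},{"slide":[0,-2,0],"roll":0.6,"hand":40},{"slide":[0,-2,0],"roll":0.6,"hand":40},{"slide":[0,-2,0],"roll":0.6,"hand":40},{"slide":[0,0,0],"roll":0,"hand":40}]' | grep -v rot; python3 a.py
python3 -m inch '[{"slide":[0,-2,0],"roll":0.6,"hand":40},{"slide":[0,-2,0],"roll":0.6,"hand":40},{"slide":[0,-2,0],"roll":0.6,"hand":40},{"slide":[0,0,0],"roll":0,"hand":40}]' | grep -v rot; python3 a.py
```

```text
time_s: 6.7
eef_pos: [0.4772, -0.088, 0.2153]
ft_force: [-0.5, 0.2, 0.4]
width: 0.0402
grasp_force: 0.0
post px 963 tool xy mm [ 4.5 12.9] world [ 0.489  -0.0951  0.2243] swing 0.415
t 6.75 tcp [ 0.4773 -0.0881  0.2153] tcp ang 0.341 r 0.1765 tool F [ 0.17  0.01 -0.05] j7 -45.6
time_s: 7.15
eef_pos: [0.4734, -0.0834, 0.2153]
ft_force: [0.5, 0.2, -0.3]
width: 0.0401
grasp_force: 0.0
post px 970 tool xy mm [ 4.8 12.9] world [ 0.4852 -0.0907  0.2243] swing 0.381
t 7.2 tcp [ 0.4734 -0.0835  0.2153] tcp ang 0.308 r 0.1769 tool F [0.16 0.29 0.17] j7 -49.1
```

```bash
cat >> a.py <<'E'
import sys
sys.exit(int(q[:,1].mean()<11.8 or (R.T@o["ft_force"])[1]>2.5))
E
python3 -m inch '[{"slide":[0,-2,0],"roll":0.6,"hand":40},{"slide":[0,-2,0],"roll":0.6,"hand":40},{"slide":[0,0,0],"roll":0,"hand":40}]' >/dev/null && python3 a.py && python3 -m inch '[{"slide":[0,-2,0],"roll":0.6,"hand":40},{"slide":[0,-2,0],"roll":0.6,"hand":40},{"slide":[0,0,0],"roll":0,"hand":40}]' >/dev/null && python3 a.py && python3 -m inch '[{"slide":[0,-2,0],"roll":0.6,"hand":40},{"slide":[0,-2,0],"roll":0.6,"hand":40},{"slide":[0,0,0],"roll":0,"hand":40}]' >/dev/null && python3 a.py && python3 -m inch '[{"slide":[0,-2,0],"roll":0.6,"hand":40},{"slide":[0,-2,0],"roll":0.6,"hand":40},{"slide":[0,0,0],"roll":0,"hand":40}]' >/dev/null && python3 a.py
```

```text
post px 962 tool xy mm [ 5.  12.9] world [ 0.4828 -0.0876  0.2244] swing 0.358
t 7.55 tcp [ 0.471  -0.0803  0.2153] tcp ang 0.285 r 0.1771 tool F [-0.3  -1.06  0.85] j7 -51.4
post px 970 tool xy mm [ 5.3 12.8] world [ 0.4804 -0.0845  0.2244] swing 0.335
t 7.9 tcp [ 0.4686 -0.0772  0.2153] tcp ang 0.263 r 0.1774 tool F [ 0.69 -0.55 -0.02] j7 -53.7
post px 974 tool xy mm [ 5.5 12.8] world [ 0.4781 -0.0813  0.2243] swing 0.313
t 8.25 tcp [ 0.4663 -0.0739  0.2153] tcp ang 0.24 r 0.1777 tool F [-0.41  0.03 -0.12] j7 -55.8
post px 964 tool xy mm [ 5.7 12.8] world [ 0.4759 -0.0782  0.2244] swing 0.29
t 8.6 tcp [ 0.4641 -0.0706  0.2153] tcp ang 0.218 r 0.178 tool F [ 0.16 -0.07  0.43] j7 -58.0
```

```bash
python3 -m inch '[{"slide":[1,-2,0],"roll":0.6,"hand":40},{"slide":[1,-2,0],"roll":0.6,"hand":40},{"slide":[0,0,0],"roll":0,"hand":40}]' >/dev/null && python3 a.py && python3 -m inch '[{"slide":[0.1,-2,0],"roll":0.6,"hand":40},{"slide":[0.1,-2,0],"roll":0.6,"hand":40},{"slide":[0,0,0],"roll":0,"hand":40}]' >/dev/null && python3 a.py && python3 -m inch '[{"slide":[0.1,-2,0],"roll":0.6,"hand":40},{"slide":[0.1,-2,0],"roll":0.6,"hand":40},{"slide":[0,0,0],"roll":0,"hand":40}]' >/dev/null && python3 a.py && python3 -m inch '[{"slide":[0.1,-2,0],"roll":0.6,"hand":40},{"slide":[0.1,-2,0],"roll":0.6,"hand":40},{"slide":[0,0,0],"roll":0,"hand":40}]' >/dev/null && python3 a.py && python3 -m inch '[{"slide":[0.1,-2,0],"roll":0.6,"hand":40},{"slide":[0.1,-2,0],"roll":0.6,"hand":40},{"slide":[0,0,0],"roll":0,"hand":40}]' >/dev/null && python3 a.py && python3 -m inch '[{"slide":[0.1,-2,0],"roll":0.6,"hand":40},{"slide":[0.1,-2,0],"roll":0.6,"hand":40},{"slide":[0,0,0],"roll":0,"hand":40}]' >/dev/null && python3 a.py
```

```text
post px 962 tool xy mm [ 3.9 12.8] world [ 0.4738 -0.0748  0.2244] swing 0.267
t 8.95 tcp [ 0.4637 -0.0661  0.2153] tcp ang 0.194 r 0.1762 tool F [ 0.2  -0.6  -0.25] j7 -59.8
post px 965 tool xy mm [ 4.  12.8] world [ 0.4717 -0.0715  0.2243] swing 0.244
t 9.3 tcp [ 0.4616 -0.0626  0.2153] tcp ang 0.172 r 0.1764 tool F [-0.21  0.33 -0.21] j7 -61.8
post px 961 tool xy mm [ 4.1 12.8] world [ 0.4696 -0.0682  0.2243] swing 0.221
t 9.65 tcp [ 0.4597 -0.0591  0.2153] tcp ang 0.149 r 0.1765 tool F [ 0.14 -0.24 -0.37] j7 -63.8
post px 962 tool xy mm [ 4.2 12.8] world [ 0.4677 -0.0647  0.2243] swing 0.199
t 10.0 tcp [ 0.4579 -0.0555  0.2153] tcp ang 0.126 r 0.1766 tool F [-0.03 -0.26  1.06] j7 -65.8
post px 958 tool xy mm [ 4.2 12.8] world [ 0.4658 -0.0612  0.2243] swing 0.176
t 10.35 tcp [ 0.4562 -0.0519  0.2153] tcp ang 0.103 r 0.1768 tool F [-0.06 -1.06  0.8 ] j7 -67.7
post px 960 tool xy mm [ 4.3 12.7] world [ 0.4641 -0.0577  0.2244] swing 0.153
t 10.7 tcp [ 0.4545 -0.0483  0.2153] tcp ang 0.081 r 0.1769 tool F [ 0.38 -0.01  0.55] j7 -69.6
```

```bash
python3 -m inch '[{"slide":[0.1,-2,0],"roll":0.6,"hand":40},{"slide":[0.1,-2,0],"roll":0.6,"hand":40},{"slide":[0,0,0],"roll":0,"hand":40}]' >/dev/null && python3 a.py && python3 -m inch '[{"slide":[0.1,-2,0],"roll":0.6,"hand":40},{"slide":[0.1,-2,0],"roll":0.6,"hand":40},{"slide":[0,0,0],"roll":0,"hand":40}]' >/dev/null && python3 a.py && python3 -m inch '[{"slide":[0.1,-2,0],"roll":0.6,"hand":40},{"slide":[0.1,-2,0],"roll":0.6,"hand":40},{"slide":[0,0,0],"roll":0,"hand":40}]' >/dev/null && python3 a.py && python3 -m inch '[{"slide":[0.1,-2,0],"roll":0.6,"hand":40},{"slide":[0.1,-2,0],"roll":0.6,"hand":40},{"slide":[0,0,0],"roll":0,"hand":40}]' >/dev/null && python3 a.py && python3 -m inch '[{"slide":[0.1,-2,0],"roll":0.6,"hand":40},{"slide":[0.1,-2,0],"roll":0.6,"hand":40},{"slide":[0,0,0],"roll":0,"hand":40}]' >/dev/null && python3 a.py && python3 -m inch '[{"slide":[0.1,-2,0],"roll":0.6,"hand":40},{"slide":[0.1,-2,0],"roll":0.6,"hand":40},{"slide":[0,0,0],"roll":0,"hand":40}]' >/dev/null && python3 a.py
```

```text
post px 968 tool xy mm [ 4.4 12.7] world [ 0.4624 -0.0541  0.2243] swing 0.13
t 11.05 tcp [ 0.453  -0.0446  0.2153] tcp ang 0.058 r 0.1771 tool F [ 0.78 -0.06  0.17] j7 -71.5
post px 962 tool xy mm [4.6 8.4] world [ 0.4591 -0.0466  0.2244] swing 0.082
t 11.4 tcp [ 0.4515 -0.0409  0.2153] tcp ang 0.036 r 0.1772 tool F [-1.26 -0.01 -0.17] j7 -73.4
```

The post jumped 4 mm ahead of the pad, so the click stop is drawing it in. I'll let it settle, then feel gently for the resistance.

```bash
python3 -m inch '[{"slide":[0,0,0],"roll":0,"hand":40},{"slide":[0,0,0],"roll":0,"hand":40},{"slide":[0,0,0],"roll":0,"hand":40}]' >/dev/null; python3 a.py; python3 -m inch '[{"slide":[0,-1.5,0],"roll":0,"hand":40},{"slide":[0,-1.5,0],"roll":0,"hand":40},{"slide":[0,0,0],"roll":0,"hand":40}]' >/dev/null; python3 a.py
```

```text
post px 968 tool xy mm [ 5.6 -6.1] world [ 0.4542 -0.0333  0.2243] swing -0.0
t 11.75 tcp [ 0.4516 -0.0411  0.2153] tcp ang 0.037 r 0.1772 tool F [0.18 0.46 0.18] j7 -73.3
post px 968 tool xy mm [ 5.5 -2.8] world [ 0.4543 -0.0334  0.2244] swing 0.0
t 12.1 tcp [ 0.4503 -0.0381  0.2153] tcp ang 0.019 r 0.1775 tool F [-0.29 -0.13 -1.01] j7 -73.9
```

```bash
python3 -m inch '[{"slide":[0,3,0],"roll":0,"hand":40},{"slide":[0,3,0],"roll":0,"hand":40},{"slide":[0,3,0],"roll":0,"hand":40},{"slide":[0,0,0],"roll":0,"hand":40}]' >/dev/null; python3 a.py; python3 -m inch '[{"slide":[0,1,0],"roll":0,"hand":40},{"slide":[0,1,0],"roll":0,"hand":40},{"slide":[0,0,0],"roll":0,"hand":40}]' >/dev/null; python3 a.py;  python3 -m inch '[{"slide":[0,1,0],"roll":0,"hand":40},{"slide":[0,0,0],"roll":0,"hand":40}]' >/dev/null; python3 a.py
```

```text
post px 972 tool xy mm [  5.7 -12.5] world [ 0.4542 -0.0331  0.2243] swing -0.001
t 12.55 tcp [ 0.4541 -0.0468  0.2153] tcp ang 0.073 r 0.1768 tool F [0.12 0.64 0.74] j7 -72.2
post px 971 tool xy mm [  5.6 -12.8] world [ 0.4546 -0.0342  0.2244] swing 0.005
t 12.9 tcp [ 0.4547 -0.0482  0.2153] tcp ang 0.081 r 0.1768 tool F [-1.29 -1.64 -0.8 ] j7 -71.9
post px 970 tool xy mm [  5.6 -12.9] world [ 0.4549 -0.035   0.2244] swing 0.01
t 13.15 tcp [ 0.455  -0.049   0.2152] tcp ang 0.086 r 0.1768 tool F [-2.33 -3.03 -1.58] j7 -71.7
```

Force rises to about 3 N for 2 mm. I'll back off and see whether the post springs back to where it was.

```bash
python3 -m inch '[{"slide":[0,-6,0],"roll":0,"hand":40},{"slide":[0,-6,0],"roll":0,"hand":40},{"slide":[0,-2,0],"roll":0,"hand":40},{"slide":[0,0,0],"roll":0,"hand":40},{"slide":[0,0,0],"roll":0,"hand":40}]' >/dev/null; python3 a.py
python3 -m inch '[{"slide":[0,-6,0],"roll":0,"hand":40},{"slide":[0,-5,0],"roll":0,"hand":40},{"slide":[0,-1.5,0],"roll":0,"hand":40},{"slide":[0,-1,0],"roll":0,"hand":40},{"slide":[0,0,0],"roll":0,"hand":40}]' >/dev/null; python3 a.py
```

```text
post px 967 tool xy mm [ 5.5 -0.7] world [ 0.4544 -0.0338  0.2244] swing 0.003
t 13.7 tcp [ 0.4497 -0.0366  0.2154] tcp ang 0.01 r 0.1776 tool F [ 0.03 -0.57  1.26] j7 -74.2
post px 974 tool xy mm [ 5.6 12.6] world [ 0.4543 -0.0334  0.2243] swing 0.0
t 14.25 tcp [ 0.4441 -0.0242  0.2153] tcp ang -0.066 r 0.1797 tool F [0.14 0.52 0.21] j7 -76.5
```

```bash
python3 -m inch '[{"slide":[0,-1,0],"roll":0,"hand":40},{"slide":[0,-1,0],"roll":0,"hand":40},{"slide":[0,0,0],"roll":0,"hand":40}]' >/dev/null; python3 a.py;python3 -m inch '[{"slide":[0,-1,0],"roll":0,"hand":40},{"slide":[0,0,0],"roll":0,"hand":40}]' >/dev/null; python3 a.py; python3 -m inch '[{"slide":[0,6,0],"roll":0,"hand":40},{"slide":[0,6,0],"roll":0,"hand":40},{"slide":[0,3.5,0],"roll":0,"hand":40},{"slide":[0,0,0],"roll":0,"hand":40},{"slide":[0,0,0],"roll":0,"hand":40}]' >/dev/null; python3 a.py
```

```text
post px 958 tool xy mm [ 5.7 12.8] world [ 0.4538 -0.032   0.2244] swing -0.008
t 14.6 tcp [ 0.4435 -0.0226  0.2154] tcp ang -0.075 r 0.1799 tool F [0.71 2.63 1.21] j7 -76.9
post px 963 tool xy mm [ 5.7 12.9] world [ 0.4536 -0.0312  0.2244] swing -0.013
t 14.85 tcp [ 0.4431 -0.0217  0.2154] tcp ang -0.08 r 0.1801 tool F [2.25 4.38 0.63] j7 -77.0
post px 969 tool xy mm [ 5.7 -0.2] world [ 0.4542 -0.0329  0.2243] swing -0.003
t 15.4 tcp [ 0.4491 -0.0354  0.2153] tcp ang 0.003 r 0.1778 tool F [-0.43 -0.59 -0.37] j7 -74.4
```

The stop has caught: the post centres at 0.00 rad, resists at 3–4 N from both sides and springs back. I'll lift clear, close the hand and go above the button.

```bash
python3 -m inch '[{"slide":[0,0,-10],"roll":0,"hand":40},{"slide":[0,0,-20],"roll":0,"hand":40},{"slide":[0,0,-30],"roll":0,"hand":40},{"slide":[0,0,0],"roll":0,"hand":0},{"slide":[0,0,0],"roll":0,"hand":0}]'; python3 w.py .583 .1373
```

```text
time_s: 15.9
eef_pos: [0.4495, -0.0354, 0.2762]
tcp_rot: [[0.914, 0.405, 0.002], [0.405, -0.914, 0.001], [0.002, -0.0, -1.0]]
ft_force: [-0.8, -0.2, -0.0]
width: 0.012
grasp_force: 0.0
t 15.9 p [ 0.4495 -0.0354  0.2762] yaw_y -66.1 F [-0.8  -0.21 -0.02] w 0.012 j7 -76.8
slide [ 192.  -103.8    0.4]
```

```bash
python3 -m inch '[{"slide":[32,-17.3,0],"roll":0,"hand":0},{"slide":[32,-17.3,0],"roll":0,"hand":0},{"slide":[32,-17.3,0],"roll":0,"hand":0},{"slide":[32,-17.3,0],"roll":0,"hand":0},{"slide":[32,-17.3,0],"roll":0,"hand":0},{"slide":[32,-17.3,0],"roll":0,"hand":0},{"slide":[0,0,0],"roll":0,"hand":0},{"slide":[0,0,0],"roll":0,"hand":0}]' >/dev/null
python3 - <<'E'
from h import *
o=robot.get_obs();c=optics.camera("wrist");cv2.imwrite("pics/w2.png",c["frame"])
R=np.array(o["tcp_rot"]);p=np.array(o["eef_pos"])
d=c["range_z"];h,w=d.shape;f=h/2/np.tan(np.radians(c["vertical_fov"])/2)
u,v=np.meshgrid(np.arange(w),np.arange(h))
W=(np.stack([(u-c["cx"])/f*d,-(v-c["cy"])/f*d,-d,np.ones_like(d)],-1)@c["T_tool_cam"].T)[...,:3]@R.T+p
m=(d>0)&(np.hypot(W[...,0]-.583,W[...,1]-.137)<.03)&(W[...,2]>.046)&(W[...,2]<.053)
q=W[m];print(m.sum(),q.mean(0).round(4),cv2.minEnclosingCircle(q[:,:2].astype(np.float32)),np.column_stack(np.nonzero(m)).mean(0))
E
python3 w.py .583 .1373
```

```text
543 [0.5843 0.1386 0.0513] ((0.5835468769073486, 0.13836432993412018), 0.013999952003359795) [216.35359116 313.53222836]
t 16.75 p [0.5822 0.1362 0.2745] yaw_y -66.1 F [ 0.08 -0.34  0.6 ] w 0.0004 j7 -71.8
slide [ 1.1 -0.7 -0. ]
```

View pics/w2.png

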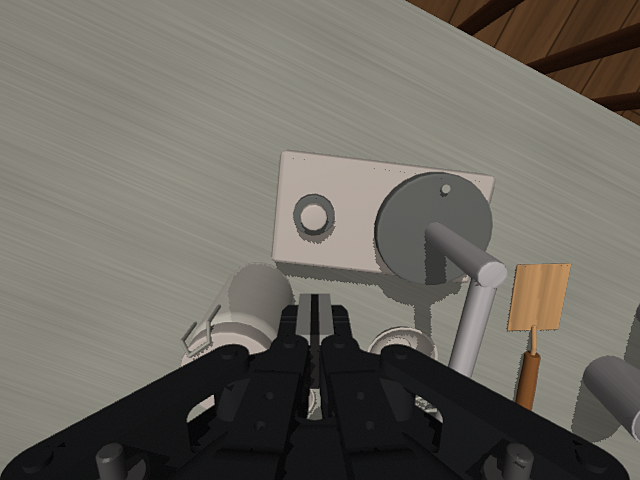

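The wrist view shows the button at (313,216) with a measured radius of 14.0 mm, as specified, at (0.5836,0.1384). The jar and column are clear of the descent path. Descending.

```bash
python3 -m inch '[{"slide":[2,-1.5,0],"roll":0,"hand":0},{"slide":[0,0,25],"roll":0,"hand":0},{"slide":[0,0,30],"roll":0,"hand":0},{"slide":[0,0,30],"roll":0,"hand":0},{"slide":[0,0,30],"roll":0,"hand":0},{"slide":[0,0,30],"roll":0,"hand":0},{"slide":[0,0,30],"roll":0,"hand":0},{"slide":[0,0,15],"roll":0,"hand":0},{"slide":[0,0,8],"roll":0,"hand":0},{"slide":[0,0,0],"roll":0,"hand":0},{"slide":[0,0,0],"roll":0,"hand":0}]'>/dev/null; python3 w.py .5836 .1384
```

```text
t 17.85 p [0.5846 0.1393 0.0786] yaw_y -66.1 F [ 0.31 -0.46  0.79] w -0.0001 j7 -64.6
slide [-1.3  0.4 -0. ]
```

```bash
python3 -m inch '[{"slide":[0,0,5],"roll":0,"hand":0},{"slide":[0,0,4],"roll":0,"hand":0},{"slide":[0,0,2],"roll":0,"hand":0},{"slide":[0,0,2],"roll":0,"hand":0},{"slide":[0,0,2],"roll":0,"hand":0},{"slide":[0,0,0],"roll":0,"hand":0}]'>/dev/null; python3 w.py; python3 -m inch '[{"slide":[0,0,1],"roll":0,"hand":0},{"slide":[0,0,1],"roll":0,"hand":0},{"slide":[0,0,0],"roll":0,"hand":0}]'>/dev/null; python3 w.py
```

```text
t 18.45 p [0.5843 0.1395 0.0631] yaw_y -66.1 F [-1.92 -0.18  9.65] w 0.0002 j7 -63.9
t 18.75 p [0.5845 0.1395 0.0627] yaw_y -66.1 F [-9.54 -0.44 28.32] w 0.0001 j7 -63.8
```

Full force is reached. I'll back off in small steps to confirm the spring travel (5 N falling to 1.5 N over 6 mm).

```bash
python3 -m inch '[{"slide":[0,0,-2],"roll":0,"hand":0},{"slide":[0,0,0],"roll":0,"hand":0}]'>/dev/null; python3 w.py;python3 -m inch '[{"slide":[0,0,-1.5],"roll":0,"hand":0},{"slide":[0,0,0],"roll":0,"hand":0}]'>/dev/null; python3 w.py; python3 -m inch '[{"slide":[0,0,-1.5],"roll":0,"hand":0},{"slide":[0,0,0],"roll":0,"hand":0}]'>/dev/null; python3 w.py; python3 -m inch '[{"slide":[0,0,-1.5],"roll":0,"hand":0},{"slide":[0,0,0],"roll":0,"hand":0}]'>/dev/null; python3 w.py; python3 -m inch '[{"slide":[0,0,-1.5],"roll":0,"hand":0},{"slide":[0,0,0],"roll":0,"hand":0}]'>/dev/null; python3 w.py; python3 -m inch '[{"slide":[0,0,-2],"roll":0,"hand":0},{"slide":[0,0,0],"roll":0,"hand":0}]'>/dev/null; python3 w.py
```

```text
t 18.95 p [0.5843 0.1395 0.0631] yaw_y -66.1 F [-0.82  0.28  9.52] w 0.0 j7 -63.9
t 19.15 p [0.5843 0.1395 0.0642] yaw_y -66.1 F [0.52 0.96 4.52] w -0.0 j7 -63.9
t 19.35 p [0.5842 0.1395 0.0656] yaw_y -66.1 F [1.8  0.97 3.29] w -0.0002 j7 -64.0
t 19.55 p [0.5839 0.1393 0.0669] yaw_y -66.1 F [1.62 1.02 2.7 ] w -0.0005 j7 -64.1
t 19.75 p [0.5836 0.1392 0.0683] yaw_y -66.1 F [1.18 0.57 1.88] w -0.0002 j7 -64.1
t 19.95 p [0.5834 0.139  0.0702] yaw_y -66.1 F [ 0.32 -0.23  0.29] w -0.0003 j7 -64.2
```

The spring travel is as specified: 1.9 N at z 0.068, 4.5 N at 0.064, then a hard stop. The button was fully down. Lifting clear for a final check.

```bash
python3 -m inch '[{"slide":[0,0,-10],"roll":0,"hand":0},{"slide":[0,0,-25],"roll":0,"hand":0},{"slide":[0,0,-30],"roll":0,"hand":0},{"slide":[0,0,-30],"roll":0,"hand":0},{"slide":[0,0,-30],"roll":0,"hand":0},{"slide":[0,0,-30],"roll":0,"hand":0},{"slide":[0,0,-30],"roll":0,"hand":0},{"slide":[0,0,0],"roll":0,"hand":0}]'>/dev/null; python3 w.py
python3 - <<'E'
from h import *
c=optics.camera("top");cv2.imwrite("pics/top1.png",c["frame"]);P=pts(c)[...,:3]
def blob(n,xy,r,z0,z1):
    m=(np.hypot(P[...,0]-xy[0],P[...,1]-xy[1])<r)&(P[...,2]>z0)&(P[...,2]<z1);q=P[m]
    if m.sum()>3:print(n,m.sum(),q.mean(0).round(4),np.round(cv2.minEnclosingCircle(q[:,:2].astype(np.float32))[0],4))
    else:print(n,m.sum())
blob("post",(.452,-.034),.02,.215,.235);blob("jar",(.459,.157),.06,.15,.19);blob("cup",(.536,-.312),.05,.07,.1);blob("dish",(.461,-.035),.06,.02,.05)
E
```

```text
t 20.75 p [0.5855 0.1389 0.2598] yaw_y -66.1 F [ 0.16 -0.28  0.41] w -0.0001 j7 -71.3
post 46 [ 0.4522 -0.0339  0.2255] [ 0.452  -0.0341]
jar 553 [0.4584 0.1371 0.1641] [0.46   0.1456]
cup 262 [ 0.5391 -0.3146  0.0824] [ 0.5362 -0.3107]
dish 130 [ 0.4461 -0.0377  0.0272] [ 0.4598 -0.0343]
```

View pics/top1.png

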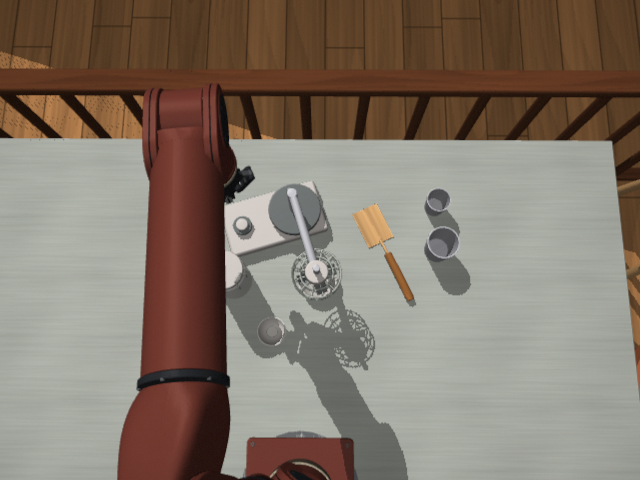

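The final view shows the fan at (316,272) over the dish and everything else in place; the jar is only half hidden by the robot arm. The arm is clear of everything, so I'm handing in.

```bash
python3 -c "
from station import robot
print(robot.sign_off())"
```

```text
the job is handed in; nothing more can be done
None
```

I handed the job in at about 21 s of robot time: the fan is caught in its click stop over the larger sauce dish, the button was pressed fully down and released, and nothing else appears to have moved, though the robot arm half hid the jar in the last picture and the hand-in gave no verdict.

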